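# Hold a link plate in the window of the blast cabinet

### The arm

A 6-joint arm with a two-finger parallel gripper is mounted at the origin on the work surface. World frame = base frame: x ahead of the robot, y to its left, z up, the work surface at z = 0. Lengths are in mm, angles in degrees, forces in N, time in s.
With the tool pointing down it reaches from about 300 to 850 mm from the base axis. Payload 4.2 kg.
Tool frame: the origin (TCP) lies at the centre of the arm's flange, where the gripper is bolted on; the fingertips stand 191 mm ahead of it and the grasp point (between the pads) lies 172 mm ahead of it; z points along the fingers, y is the direction in which the jaws open and shut (so a half turn about z gives the same grasp; the last joint's range is limited). The gripper opens to 91 mm and grips with 3 to 60 N. Pads are 32 mm wide; open, the fingers measure 118 mm over their backs; the gripper's body (76 mm by 178 mm) begins 60 mm behind the grasp point.
Start: joints at [-73.797, 18.312, 89.639, -0, 72.044, -1.146], TCP at [171.46, -548.839, 404.776] pointing down, gripper open.
Joint ranges: [-177.97, 177.97], [-48.28, 115.42], [12.27, 149.76], [-77.06, 257.06], [2.81, 150.46], [-146.56, 146.56]. Speed limits (degrees/s): [147.25, 147.25, 180, 180, 180, 180].

### API

Orientations are given as [roll, pitch, yaw] about the fixed x, y, z axes, in that order (R = Rz(yaw) Ry(pitch) Rx(roll)).
In Python, from workcell import status, vision, ticket gives the robot as it stands.
- The arm moves only by the shell command python3 -m jog 'ROWS' [FORCE]. ROWS is JSON, a list of rows, each a list of 7 numbers: the finger opening in m, from 0 to 0.0912, then the shift along the tool's x, y, z in m, then the turn, a rotation vector about the tool's x, y, z in rad. A call has 1 to 12 rows; each row shifts and turns the commanded pose from where the row before left it, along the tool's axes as they then stand; what a row does not reach is not made up. A row lasts 1/8 s, in which the tool goes at most 62.5 mm and 10.7 degrees, less where a joint would pass 70% of its speed; a pose out of reach is approached as far as the arm can. A call with a gripper value outside its range is refused whole. The fingers move at their own pace and stop on an object; FORCE is the grip in N (left out, the last holds). Time passes only in rows, so rows that do not move let the fingers close. It gives the time, the measured TCP pose, the force and the opening at its end, in the units of the state.
- status.state(): the state, without advancing time (a new reading comes with each control period).
- vision.grab_frame(name): name is "side" or "top"; returns a dict with "color" (420x560x3 uint8, blue, green, red), "depth" (420x560 float32, mm along the optical axis (not along the pixel's ray), 0 where there is no reading), "fov_y" (degrees; the focal length in pixels is half the picture's height over the tangent of half this angle, whatever the lens; pixels are square), "cx", "cy" (the principal point, pixels), "pose" (4x4, takes a point from camera to world coordinates). Camera axes: x right, y down, z forward; pixel columns grow to the right and rows downward; lengths in mm; the calibration is good to about 2 mm. A picture is of the moment at which its call begins.
- ticket.job_done(): hands the job in, once; it reports no verdict.
Trained networks look in the newest picture that a camera, given by its name, has taken for a name from the list of things; names that differ only in an ending like _2 or _b are one class to them, and where a whole thing is asked for, a point or a joint stands for the part that bears it (a point fixed in the world has none). Each returns a list of dicts, best first, with "p" (0 to 1); they miss things now and then, are a little off and sometimes report something else, mostly with a low value. They report only what shows in the picture. A call takes as long as a camera call.
- vision.find_in(camera, label): "location" ([x, y, z] in mm, in world coordinates, good to about 4 mm: the middle of the surface that is visible of it).
- vision.silhouettes(camera, label): "pixels" (420x560 bool, what is visible of it).
The state is a dict: "time_s": time; "qpos": joint angles; "qvel": joint speeds; "effort": joint torques, N m; "ee_pos": TCP position; "ee_rot": TCP orientation; "force": force on the tool from outside, world axes, zero at the start; "torque": the same for the moment, N m; "gripper_width": finger opening in mm.
Only numpy, scipy, OpenCV 4.12 (cv2) and the standard library are available. Lean on these libraries where they do the work, as an engineer would, in place of code of your own. Each camera call takes 0.05 s, during which the arm holds its last target.

### The job

Lift the cover off the slot in the roof of the spot-blast cabinet and set it down flat on the mat, in the middle between the two grease tins. Then take the long, wide link plate (the tallest of the three in the wooden rack) and lower it upright through the open slot until about half its length is inside, and finish holding it there, still, in the gripper and not jammed against the slot's sides. Leave the tins, the other two plates, the wrench and the mug where they are.

Things in the scene. Friction and masses are not known exactly. Their poses are not given: they have to be found in the camera images.
- cabinet: grey sheet-metal spot-blast cabinet fixed to the bench, 240 x 220 mm (its x, y) and 150 mm tall, hollow, stands on the left or the right of the bench. Origin: centre of its underside; z up; its front, with a viewing pane, faces its own -x. A rectangular slot, edged in black, in its flat 6 mm thick roof is hidden by the loose cover at the start; under the slot there is 139 mm of empty space down to the cabinet's 5 mm floor
- slot (a point): centre of the slot, level with the top of the cabinet's roof (150 mm above the bench, 30 mm towards the front from the middle of the roof); axes as the cabinet's. The slot is 14 mm along x and 44 mm along y, so the plate has 2 mm of clearance on each side
- cover: loose cover lying flat on the cabinet roof over the slot, 160 g: steel sheet 50 x 80 x 5 mm (x, y, z) with an upright black bar handle 12 mm (x) x 40 mm (y) in its middle, whose top is 43 mm above the underside. Origin: centre of its underside; z up
- mat: thin (1 mm) flat black rubber mat fixed on the bench, 360 mm (its x) x 120 mm (y), on the other side of the bench from the cabinet. Origin: its centre at bench level, which is exactly midway between the two grease tins. The mat cannot be felt: things on it rest at bench height
- tin_near: grease tin standing on the mat, 86 mm diameter, 70 mm tall, 750 g, 125 mm from the mat's centre along the mat's -x. Origin: centre of its underside. To be left alone
- tin_far: the same grease tin, 125 mm from the mat's centre along the mat's +x. Origin: centre of its underside. To be left alone
- rack: light wooden rack fixed to the bench, 150 x 70 mm (its x, y), 30 mm tall, with three slots 25 mm deep, at x = -50, 0 and 50 mm, each holding one upright steel plate loosely. Origin: centre of its underside; z up
- plate: the plate to use, the tallest: flat steel link plate with two dark bolt holes, 10 mm thick (x), 40 mm wide (y), 110 mm long (z), about 320 g, standing upright in any of the rack's three slots, sunk 25 mm; its lower end is 5 mm and its upper end 115 mm above the bench. Origin: centre of its lower end; z up along its length
- plate_short: a shorter plate in the same rack, 10 x 40 x 70 mm. Origin: centre of its lower end. To be left alone
- plate_narrow: a narrower plate in the same rack, 10 x 24 x 90 mm. Origin: centre of its lower end. To be left alone
- wrench: steel wrench, 170 mm, lying flat between the robot and the rack. To be left alone
- mug: white mug, 76 mm diameter, 85 mm tall, behind the rack. Origin: centre of its underside. To be left alone

How it is judged:
By the outcome, as a careful person would: the job done as asked, in the order asked, and still so for the second after the job is handed in, while the arm keeps its last pose, push and grip.
It also fails if it takes over 72 s, if anything falls off the work surface, if the arm or the gripper's body presses on something with over 40 N, if the wrist force passes 120 N, or if a joint passes its speed limit or range.

## Working session

There is one attempt and no reset: what is moved stays moved. The work goes in short steps, Python scripts to look and compute and a shell command to move; the robot and the scene stay as the last step left them, time stands still between calls to the robot, and variables do not carry over. Pictures are saved under pics/ and viewed, and the job is handed in when it is done.

```bash
mkdir -p pics; ls; python3 - <<'E'
from workcell import status, vision
import cv2
print(status.state())
for n in ("side","top"):
    f=vision.grab_frame(n); cv2.imwrite(f"pics/{n}0.png",f["color"]); print(n,f["fov_y"],f["cx"],f["cy"],f["pose"].round(3).tolist() if hasattr(f["pose"],"round") else f["pose"])
    for l in ("cabinet","slot","cover","mat","tin_near","rack","plate","plate_short","plate_narrow","mug","wrench"):
        print(l,[(round(d["p"],2),[round(float(v),1) for v in d["location"]]) for d in vision.find_in(n,l)][:3])
E
```

```text
pics
{'time_s': 0.0, 'qpos': array([-7.37972486e+01,  1.83534932e+01,  8.97073095e+01, -2.31471162e-04,
        7.20429018e+01, -1.14733874e+00]), 'qvel': array([-0.06724808,  0.11263423, -0.09655915,  0.01147182, -0.0225529 ,
        0.03770117]), 'effort': array([ 1.29914042e-03, -4.12458837e+01, -2.31972009e+01,  7.28233578e-02,
        4.57490806e-02, -1.36826002e-04]), 'ee_pos': array([ 171.41206957, -548.68733215,  403.89527585]), 'ee_rot': array([-1.79896312e+02, -1.85650434e-03,  1.73501601e+01]), 'force': array([ 0.16595923, -0.1479263 , -0.72448519]), 'torque': array([ 0.01073071, -0.02600396,  0.01347106]), 'gripper_width': 90.99786558972394}
side 44.57072564389894 268.27600476159915 201.32089299391006 [[-0.734, -0.338, 0.589, -94.697], [-0.679, 0.379, -0.628, 718.844], [-0.011, -0.861, -0.508, 670.666], [0.0, 0.0, 0.0, 1.0]]
cabinet [(0.58, [463.3, -254.4, 106.7])]
slot [(0.9, [467.1, -256.8, 106.4])]
cover [(0.97, [486.6, -316.2, 159.8]), (0.26, [536.5, 9.5, 76.3])]
mat [(0.74, [381.0, 333.1, 70.9]), (0.66, [513.7, 349.5, 1.2])]
tin_near [(0.7, [379.0, 334.2, 71.4]), (0.
[... 237 characters left out ...]
20.2, 10.6])]
top 57.735026688145965 277.30395120181504 206.60989644558626 [[0.002, -0.987, 0.163, 410.499], [-1.0, -0.002, -0.0, -7.431], [0.0, -0.163, -0.987, 1149.433], [0.0, 0.0, 0.0, 1.0]]
cabinet [(0.97, [522.6, -329.0, 146.5])]
slot [(0.7, [527.3, -324.6, 150.1])]
cover [(0.63, [493.1, -328.0, 154.3]), (0.42, [520.3, -324.6, 148.6])]
mat [(0.86, [517.6, 319.5, 3.3])]
tin_near [(0.62, [395.5, 314.9, 72.9]), (0.31, [529.2, 3.9, 30.4])]
rack [(0.89, [529.0, 2.2, 29.3])]
plate []
plate_short []
plate_narrow [(0.37, [481.2, 5.1, 90.2]), (0.16, [584.4, 1.9, 74.2])]
mug [(0.56, [746.1, 23.5, 32.5]), (0.47, [404.0, 14.5, 6.2])]
wrench [(0.69, [405.7, 10.2, 6.8]), (0.41, [642.3, 327.9, 68.5])]
```

View pics/side0.png

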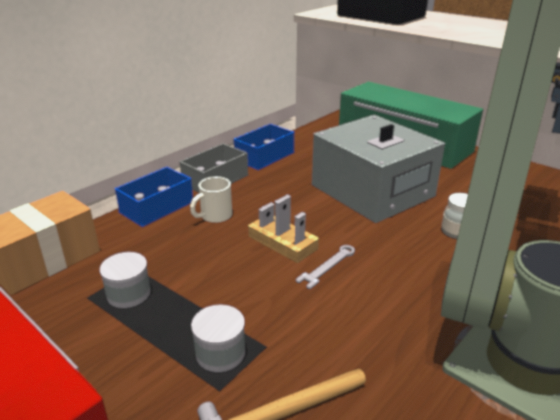

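View pics/top0.png

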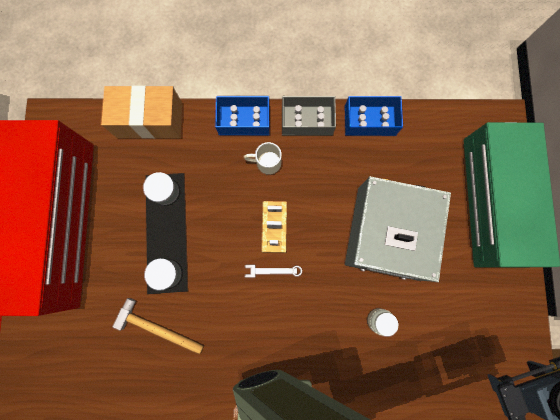

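The side picture shows the tallest plate in the middle rack slot (283,215), with the cover on the cabinet roof at (385,137). In the top picture the cover is at (402,238), the rack at (274,226), and the tins at (159,187) and (162,274). Next I'll fit the poses.

```bash
cat > h.py <<'E'
import numpy as np, cv2
from workcell import status, vision
def cloud(f):
    d=f["depth"].astype(float); H,W=d.shape
    F=H/2/np.tan(np.radians(f["fov_y"])/2)
    u,v=np.meshgrid(np.arange(W),np.arange(H))
    P=np.stack([(u-f["cx"])/F*d,(v-f["cy"])/F*d,d,np.ones_like(d)],-1)@np.array(f["pose"]).T
    P=P[...,:3].copy(); P[d<=0]=np.nan
    return P
def sel(P,x,y,z):
    m=np.ones(P.shape[:2],bool)
    for i,r in enumerate((x,y,z)): m&=(P[...,i]>r[0])&(P[...,i]<r[1])
    return m
def rect(q):
    return cv2.minAreaRect(q[:,:2].astype(np.float32))
def px(f,p):
    T=np.linalg.inv(np.array(f["pose"])); c=T[:3,:3]@np.array(p)+T[:3,3]
    F=f["color"].shape[0]/2/np.tan(np.radians(f["fov_y"])/2)
    return np.array([f["cx"]+F*c[0]/c[2],f["cy"]+F*c[1]/c[2]])
E
python3 - <<'E'
from h import *
for n in ("top","side"):
    f=vision.grab_frame(n);P=cloud(f);np.save(n+"P.npy",P)
    for nm,x,y,z in [("roof",(350,700),(-500,-150),(143,160)),("coverplate",(350,700),(-500,-150),(153.5,158.5)),("handle",(350,700),(-500,-150),(180,210)),("rack",(440,620),(-60,70),(24,36)),
      ("pl",(460,510),(-30,40),(60,130)),("plate",(515,555),(-30,40),(95,130)),("ps",(560,610),(-30,40),(50,130)),("tn",(330,460),(230,400),(62,78)),("tf",(560,720),(230,400),(62,78))]:
        q=P[sel(P,x,y,z)]
        if len(q)<4: print(n,nm,len(q));continue
        r=rect(q); print(n,nm,len(q),np.round(r[0],1),np.round(r[1],1),round(r[2],1),"zmed",np.round(np.median(q[:,2]),1),"mean",q.mean(0).round(1))
E
python3 - <<'E'
import cv2
im=cv2.imread("pics/top0.png");cv2.imwrite("pics/tz.png",cv2.resize(im[170:290,250:460],None,fx=3.5,fy=3.5,interpolation=cv2.INTER_CUBIC))
im=cv2.imread("pics/side0.png");cv2.imwrite("pics/sz.png",cv2.resize(im[110:260,240:450],None,fx=3.5,fy=3.5,interpolation=cv2.INTER_CUBIC))
E
```

```text
top roof 7478 [ 521.2 -339.6] [221.4 241. ] 78.4 zmed 150.1 mean [ 518.9 -338.4  150.2]
top coverplate 529 [ 521. -338.] [216.  237.6] 78.2 zmed 154.8 mean [ 502.8 -332.   155. ]
top handle 91 [ 493.1 -329.7] [39.7 12.5] 78.7 zmed 191.5 mean [ 492.4 -329.2  191.2]
top rack 946 [538.2   1.6] [ 69.9 149.7] 89.0 zmed 29.7 mean [536.    2.   29.7]
top pl 33 [486.9   2.8] [ 8.9 19.4] 0.1 zmed 94.2 mean [486.9   2.6  93.5]
top plate 70 [537.4   1.4] [38.3  9.9] 89.5 zmed 114.7 mean [536.8   0.8 112.4]
top ps 60 [5.871e+02 5.000e-01] [37.7 10.1] 87.3 zmed 74.4 mean [586.2   1.   72.4]
top tn 769 [397.8 319.9] [82.7 85.6] 0.2 zmed 69.6 mean [398.2 319.3  69.6]
top tf 690 [647.3 338.2] [86.1 83.1] 46.7 zmed 69.8 mean [647.  337.2  69.8]
side roof 3481 [ 517.8 -339.4] [226.2 246.8] 78.3 zmed 149.2 mean [ 507.1 -323.9  149.3]
side coverplate 150 [ 489.3 -329.5] [84.5 52.4] 77.4 zmed 154.6 mean [ 485.8 -323.7  154.9]
side handle 94 [ 489.6 -329.4] [40.4 15.3] 77.6 zmed 188.5 mean [ 488.  -327.   187.9]
side rack 925 [536.2   1.7] [ 73.5 153.6] 89.5 zmed 29.1 mean [523.   11.9  29.1]
side pl 172 [485.7   3. ] [13.3 28.2] 3.3 zmed 80.6 mean [483.3   5.3  79.8]
side plate 162 [535.5   1.5] [42.  13.9] 88.6 zmed 108.2 mean [533.4   4.5 107. ]
side ps 175 [586.3   1.4] [15.5 43.1] 0.4 zmed 65.3 mean [583.4   3.7  64.5]
side tn 1651 [397.1 320. ] [85.9 87. ] 21.7 zmed 69.1 mean [394.9 322.6  68.9]
side tf 1087 [646.4 338.8] [86.2 85.1] 40.4 zmed 69.0 mean [642.9 340.1  68.7]
```

View pics/tz.png

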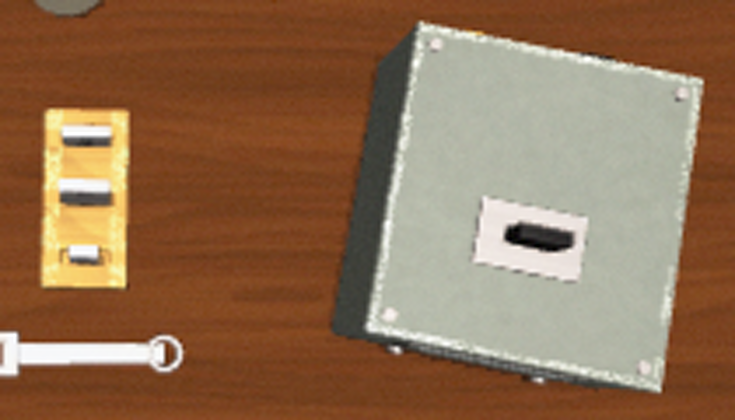

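View pics/sz.png

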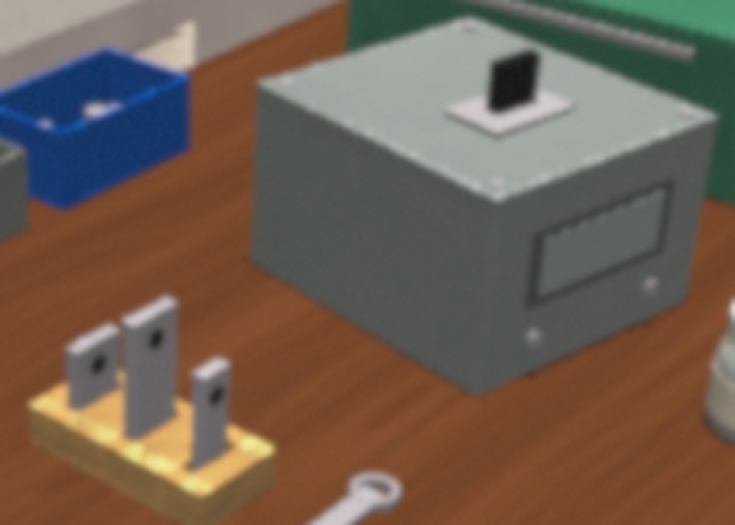

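```bash
cat >> h.py <<'E'
from scipy.spatial.transform import Rotation as R
def delta(t,yaw,cmd=None):
    s=status.state(); p=s["ee_pos"]; r=R.from_euler("xyz",s["ee_rot"],degrees=True)
    dy=(yaw-s["ee_rot"][2]+180)%360-180
    # translation expressed in tool frame AFTER an ideal rotation to yaw, and in tool frame now
    w=np.array(t)-p
    a=R.from_euler("xyz",[180,0,yaw],degrees=True).inv().apply(w)
    b=r.inv().apply(w)
    tilt=(r.inv()*R.from_euler("xyz",[180,0,yaw],degrees=True)).as_rotvec()
    print("t",round(s["time_s"],2),"pos",p.round(2),"rot",s["ee_rot"].round(2),"F",s["force"].round(1),"w",round(s["gripper_width"],1))
    print("turn rotvec",tilt.round(4),"after-turn shift mm",a.round(1),"now-frame shift",b.round(1))
E
python3 -c "
from h import *
delta([491.5,-329.6,400],78.4)"
```

```text
t 1.3 pos [ 171.45 -548.85  404.77] rot [180.    -0.    17.35] F [-0.9  0.5  0.2] w 90.9
turn rotvec [ 0.      0.     -1.0656] after-turn shift mm [279.1 269.4   4.8] now-frame shift [ 370.9 -113.8    4.8]
```

```bash
python3 -m jog '[[0.06,0,0,-0.004,0,0,-0.1522],[0.06,0,0,-0.004,0,0,-0.1522],[0.06,0,0,-0.004,0,0,-0.1522],[0.06,0,0,0,0,0,-0.1522],[0.06,0,0,0,0,0,-0.1522],[0.06,0,0,0,0,0,-0.1522],[0.06,0,0,0,0,0,-0.1524]]' && python3 -m jog '[[0.06,0.02,0.0193,0,0,0,0],[0.06,0.04,0.0386,0,0,0,0],[0.06,0.04,0.0386,0,0,0,0],[0.06,0.04,0.0386,0,0,0,0],[0.06,0.04,0.0386,0,0,0,0],[0.06,0.04,0.0386,0,0,0,0],[0.06,0.03,0.0290,0,0,0,0],[0.06,0.02,0.0193,0,0,0,0],[0.06,0.009,0.0088,0,0,0,0],[0.06,0,0,0,0,0,0],[0.06,0,0,0,0,0,0]]'; python3 -c "
from h import *
delta([491.5,-329.6,350],78.4)"
```

```text
time_s: 2.17
ee_pos: [171.5, -548.8, 416.8]
ee_rot: [180.0, 0.0, 78.7]
force: [-0.0, 0.2, 0.2]
gripper_width: 60.1
time_s: 3.55
ee_pos: [490.7, -330.3, 416.8]
ee_rot: [-180.0, 0.0, 78.3]
force: [-0.1, 1.0, 0.2]
gripper_width: 60.1
t 3.55 pos [ 490.69 -330.34  416.78] rot [-1.7998e+02  3.0000e-02  7.8350e+01] F [-0.1  1.   0.2] w 60.1
turn rotvec [-0.0004  0.0005 -0.0009] after-turn shift mm [ 0.9  0.6 66.8] now-frame shift [ 0.9  0.7 66.8]
```

```bash
python3 -m jog '[[0.06,0.001,0.0005,0.02,0,0,0],[0.06,0,0,0.02,0,0,0],[0.06,0,0,0.015,0,0,0],[0.06,0,0,0.008,0,0,0],[0.06,0,0,0.004,0,0,0],[0.06,0,0,0,0,0,0],[0.0,0,0,0,0,0,0],[0.0,0,0,0,0,0,0],[0.0,0,0,0,0,0,0],[0.0,0,0,0,0,0,0]]' 35; python3 -m jog '[[0.0,0,0,0,0,0,0],[0.0,0,0,0,0,0,0]]'; python3 -c "
from h import *
delta([491.5,-329.6,400],78.4)"
```

```text
time_s: 4.8
ee_pos: [492.2, -328.8, 349.9]
ee_rot: [180.0, 0.0, 78.4]
force: [0.1, 0.1, 0.3]
gripper_width: 23.2
time_s: 5.05
ee_pos: [492.2, -328.8, 349.8]
ee_rot: [180.0, 0.0, 78.4]
force: [0.3, 0.3, 0.3]
gripper_width: 11.5
t 5.05 pos [ 492.23 -328.82  349.8 ] rot [1.7998e+02 1.0000e-02 7.8410e+01] F [0.3 0.3 0.3] w 11.5
turn rotvec [0.0003 0.0001 0.0001] after-turn shift mm [ -0.9  -0.6 -50.2] now-frame shift [ -0.9  -0.5 -50.2]
```

```bash
python3 -m jog '[[0.0,0,0,-0.005,0,0,0],[0.0,0,0,-0.015,0,0,0],[0.0,0,0,-0.025,0,0,0],[0.0,0,0,-0.015,0,0,-0.05],[0.0,0,0,-0.01,0,0,-0.0756],[0.0,0,0,0,0,0,-0.1],[0.0,0,0,0,0,0,-0.05],[0.0,0,0,0,0,0,0]]'; python3 -c "
from h import *
delta([522.3,329.2,420],94.2)
f=vision.grab_frame('top');cv2.imwrite('pics/t1.png',f['color'])"
```

```text
time_s: 6.05
ee_pos: [492.1, -328.8, 420.7]
ee_rot: [180.0, 0.0, 94.2]
force: [-0.5, 0.3, -2.2]
gripper_width: 11.8
t 6.05 pos [ 492.09 -328.77  420.7 ] rot [1.7995e+02 4.0000e-02 9.4160e+01] F [-0.5  0.3 -2.2] w 11.8
turn rotvec [ 0.0008  0.0008 -0.0007] after-turn shift mm [654.   78.3   0.7] now-frame shift [6.54e+02 7.79e+01 3.00e-01]
```

View pics/t1.png

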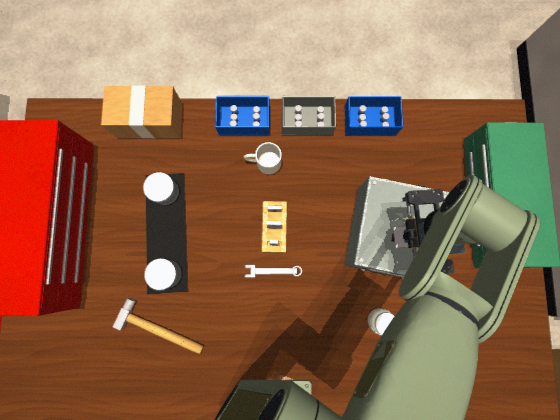

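The cover came up with the gripper (weight reads about 2 N, opening 11.8 mm). I'll carry it over to the mat.

```bash
python3 -m jog '[[0.0,0.025,0.003,0,0,0,0],[0.0,0.04,0.005,0,0,0,0],[0.0,0.05,0.006,0,0,0,0],[0.0,0.05,0.006,0,0,0,0],[0.0,0.05,0.006,0,0,0,0],[0.0,0.05,0.006,0,0,0,0],[0.0,0.05,0.006,0,0,0,0],[0.0,0.05,0.006,0,0,0,0],[0.0,0.05,0.006,0,0,0,0],[0.0,0.05,0.006,0,0,0,0]]'; python3 -m jog '[[0.0,0.05,0.006,0,0,0,0],[0.0,0.05,0.006,0,0,0,0],[0.0,0.04,0.005,0,0,0,0],[0.0,0.03,0.003,0,0,0,0],[0.0,0.019,0.002,0,0,0,0],[0.0,0,0,0,0,0,0],[0.0,0,0,0,0,0,0]]'; cat >> h.py <<'E'
def scene(tag):
    for n in ("top","side"):
        f=vision.grab_frame(n);P=cloud(f);cv2.imwrite(f"pics/{tag}_{n}.png",f["color"])
        for nm,x,y,z in [("tn",(330,460),(230,400),(62,78)),("tf",(590,720),(230,400),(62,78)),("roof",(350,700),(-500,-150),(143,160)),("matcover",(470,570),(270,390),(3.2,12))]:
            q=P[sel(P,x,y,z)]
            if len(q)<6: continue
            r=rect(q); print(n,nm,len(q),np.round(r[0],1),np.round(r[1],1),round(r[2],1))
E
python3 -c "
from h import *
delta([522.3,329.2,202],94.2)
scene('a')"
```

```text
time_s: 7.35
ee_pos: [512.9, 141.5, 420.1]
ee_rot: [180.0, -0.0, 94.2]
force: [-0.1, 0.2, -1.3]
gripper_width: 11.5
time_s: 8.22
ee_pos: [521.9, 328.3, 419.7]
ee_rot: [-180.0, 0.1, 94.2]
force: [-1.3, 0.1, -1.1]
gripper_width: 11.8
t 8.22 pos [521.91 328.35 419.74] rot [-1.7998e+02  6.0000e-02  9.4160e+01] F [-1.3  0.1 -1.1] w 11.8
turn rotvec [-0.0004  0.001  -0.0007] after-turn shift mm [  0.8   0.4 217.7] now-frame shift [  1.    0.5 217.7]
top tn 767 [397.8 320.5] [82.6 86.8] 0.3
top tf 687 [647.9 338.1] [84.5 84.4] 73.4
top roof 7517 [ 521.  -339.5] [221.3 240.7] 78.4
top matcover 159 [519.3 325.7] [ 96.3 110.3] 1.0
side tn 1647 [397.5 320.2] [85.3 87.1] 59.3
side tf 1085 [646.3 337.5] [85.4 87.3] 28.6
side roof 3694 [ 517.9 -339. ] [227.4 246. ] 77.9
side matcover 9 [515.9 337.4] [86.7 88.1] 2.6
```

View pics/a_side.png

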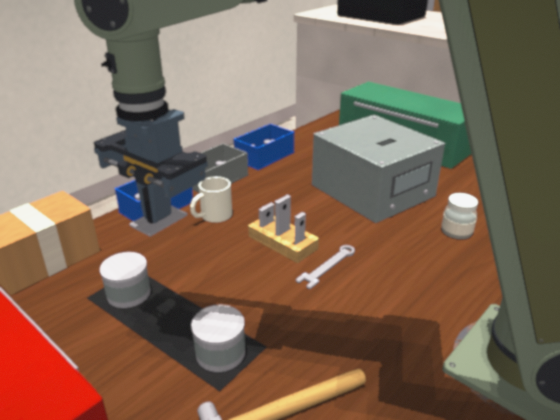

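View pics/a_top.png

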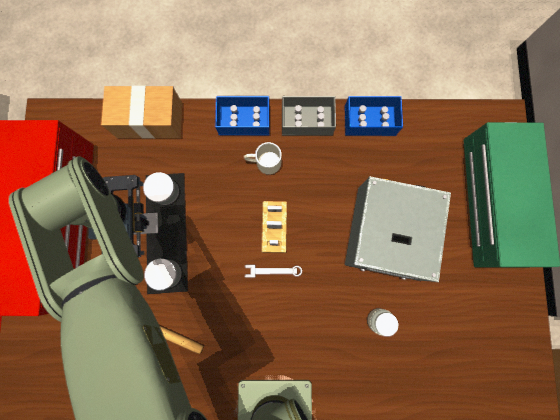

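The slot now shows as a dark rectangle at (401,239) in the top picture and (387,142) in the side one. The cover hangs level between the tins, so I'll lower it.

```bash
python3 -m jog '[[0.0,0.001,0.0005,0.02,0,0,0],[0.0,0.001,0,0.035,0,0,0],[0.0,0,0,0.04,0,0,0],[0.0,0,0,0.04,0,0,0],[0.0,0,0,0.03,0,0,0],[0.0,0,0,0.02,0,0,0],[0.0,0,0,0.012,0,0,0],[0.0,0,0,0.008,0,0,0],[0.0,0,0,0.005,0,0,0],[0.0,0,0,0.003,0,0,0],[0.0,0,0,0.002,0,0,0],[0.0,0,0,0,0,0,0]]'; python3 -c "
from h import *
delta([522.3,329.2,200],94.2)"
```

```text
time_s: 9.82
ee_pos: [522.4, 331.2, 204.8]
ee_rot: [180.0, 0.0, 94.2]
force: [-0.9, -0.3, -1.2]
gripper_width: 11.7
t 9.82 pos [522.45 331.2  204.84] rot [179.99   0.    94.2 ] F [-0.9 -0.3 -1.2] w 11.7
turn rotvec [ 0.0002  0.     -0.    ] after-turn shift mm [-2.  -0.3  4.8] now-frame shift [-2.  -0.3  4.8]
```

```bash
python3 -m jog '[[0.0,-0.001,0,0.002,0,0,0],[0.0,0,0,0.001,0,0,0],[0.0,0,0,0.001,0,0,0],[0.0,0,0,0.0008,0,0,0],[0.0,0,0,0,0,0,0]]'; python3 -c "
from h import *
delta([522.3,330.1,200],94.2)"
```

```text
time_s: 10.45
ee_pos: [522.6, 330.2, 199.9]
ee_rot: [180.0, 0.0, 94.2]
force: [0.2, 0.0, -1.6]
gripper_width: 12.2
t 10.45 pos [522.56 330.19 199.87] rot [180.     0.    94.19] F [ 0.2  0.  -1.6] w 12.2
turn rotvec [ 0.      0.0001 -0.0001] after-turn shift mm [-0.1 -0.3 -0.1] now-frame shift [-0.1 -0.3 -0.1]
```

```bash
python3 -m jog '[[0.0,0,0,0.0005,0,0,0],[0.0,0,0,0.0005,0,0,0],[0.0,0,0,0,0,0,0]]'; python3 -m jog '[[0.0,0,0,0.0005,0,0,0],[0.0,0,0,0,0,0,0]]'
```

```text
time_s: 10.82
ee_pos: [522.5, 330.2, 199.8]
ee_rot: [180.0, -0.0, 94.2]
force: [-2.1, -1.1, 4.9]
gripper_width: 11.8
time_s: 11.08
ee_pos: [522.5, 330.1, 199.8]
ee_rot: [180.0, -0.0, 94.2]
force: [-1.3, -2.0, 7.6]
gripper_width: 12.0
```

```bash
python3 -m jog '[[0.0,0,0,-0.0008,0,0,0],[0.03,0,0,0,0,0,0],[0.05,0,0,0,0,0,0],[0.05,0,0,0,0,0,0],[0.05,0,0,0,0,0,0],[0.05,0,0,-0.01,0,0,0],[0.05,0,0,-0.03,0,0,0],[0.05,0,0,-0.05,0,0,0],[0.05,0,0,-0.05,0,0,0],[0.05,0,0,-0.03,0,0,0],[0.05,0,0,-0.01,0,0,0]]'; python3 -c "
from h import *
scene('b')
delta([536.5,1.5,380],90)"
```

```text
time_s: 12.45
ee_pos: [522.6, 330.2, 382.1]
ee_rot: [179.7, -0.1, 94.2]
force: [-1.1, -0.8, -0.5]
gripper_width: 50.0
top tn 739 [397.9 317.4] [82.7 79.9] 0.6
top tf 664 [648.1 336.4] [84.9 82.1] 11.8
top roof 7517 [ 521.1 -339.4] [221.8 240.6] 78.3
top matcover 414 [520.3 329. ] [ 99.8 116.4] 0.2
side tn 1648 [397.9 320.1] [84.4 87.3] 46.8
side tf 1087 [645.9 337.9] [85.6 86.5] 48.0
side roof 3678 [ 517.9 -339.4] [228.6 246.8] 78.4
side matcover 500 [525.8 336.5] [ 68.9 103.8] 8.9
t 12.55 pos [522.44 330.12 380.08] rot [ 1.7991e+02 -4.0000e-02  9.4190e+01] F [-0.1 -0.3 -0.3] w 49.7
turn rotvec [ 0.0015 -0.0007  0.0732] after-turn shift mm [-3.286e+02  1.410e+01  1.000e-01] now-frame shift [-3.288e+02 -1.000e+01 -2.000e-01]
```

View pics/b_side.png

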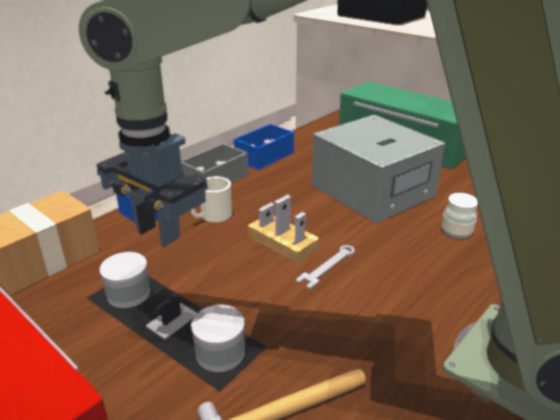

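```bash
python3 -m jog '[[0.04,0,0,0,0,0,0.0855],[0.04,-0.02,0.0015,0,0,0,0],[0.04,-0.04,0.002,0,0,0,0],[0.04,-0.05,0.002,0,0,0,0],[0.04,-0.05,0.002,0,0,0,0],[0.04,-0.05,0.002,0,0,0,0],[0.04,-0.05,0.002,0,0,0,0],[0.04,-0.04,0.001,0,0,0,0],[0.04,-0.02,0.001,0,0,0,0],[0.04,-0.008,0.0005,0,0,0,0],[0.04,0,0,0,0,0,0],[0.04,0,0,0,0,0,0]]'; python3 -c "
from h import *
delta([536.7,1.5,267],89.3)
scene('c')
for n in ('top','side'):
    f=vision.grab_frame(n);P=cloud(f)
    q=P[sel(P,(480,565),(285,375),(3.4,9))]; q=q[abs(q[:,0]*0+ q[:,2]-5)<2.2]; print(len(q)); 
    if len(q): print(q.min(0),q.max(0))
    q=P[sel(P,(480,565),(285,375),(30,60))]; 
    if len(q): print('handle',len(q),rect(q))
"
```

```text
time_s: 14.05
ee_pos: [532.4, 2.6, 379.0]
ee_rot: [-180.0, -0.0, 89.4]
force: [1.3, 0.7, -0.1]
gripper_width: 39.9
t 14.05 pos [532.37   2.58 378.97] rot [-1.7997e+02 -1.0000e-02  8.9350e+01] F [ 1.3  0.7 -0.1] w 39.9
turn rotvec [-0.0006 -0.0002  0.0009] after-turn shift mm [ -1.    4.3 112. ] now-frame shift [ -1.1   4.4 112. ]
top tn 767 [397.8 319.1] [82.7 85.6] 0.1
top tf 688 [647.3 338.1] [86.  83.2] 46.9
top roof 7510 [ 521.  -339.3] [222.1 241. ] 78.2
top matcover 396 [520.3 329.8] [ 99.5 119.5] 0.2
side tn 1643 [397.7 320.6] [84.7 86.5] 46.0
side tf 1078 [645.6 337.9] [85.3 88.3] 26.3
side roof 3552 [ 518.6 -339.8] [225.9 247. ] 78.1
side matcover 518 [518.1 331.3] [ 62.1 116. ] 0.0
259
[482.34729438 285.09350999   3.41107645] [564.11883967 373.95496753   7.11074862]
handle 62 ((521.7852783203125, 326.2325439453125), (11.109566688537598, 38.467472076416016), 3.6818935871124268)
424
[480.22415134 287.25809452   3.40363387] [544.65810705 369.90670501   7.19333561]
handle 201 ((520.9849243164062, 328.2108154296875), (15.998581886291504, 41.24723434448242), 4.330933570861816)
```

View pics/c_side.png

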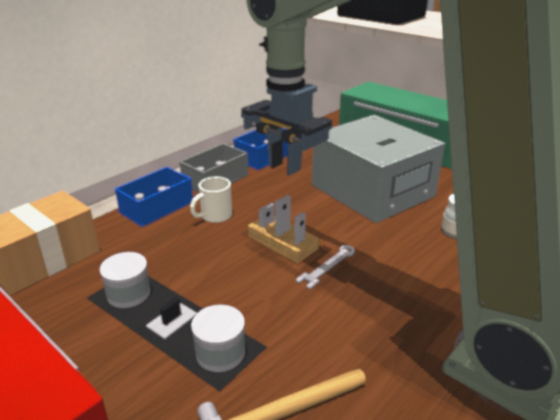

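View pics/c_top.png

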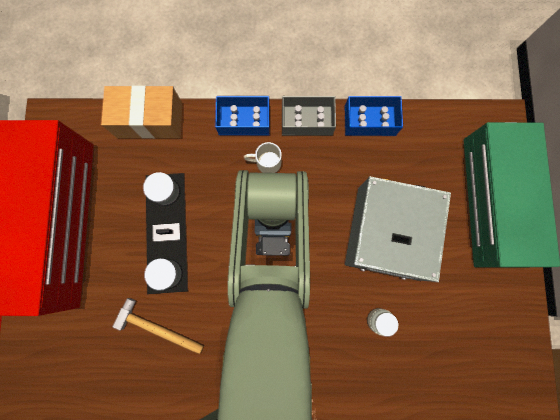

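The cover lies flat on the mat at (166,232) in the top picture, about 1–2 mm from the mid-point. Next: measure the slot while it's in plain view and grasp the plate.

```bash
cat >> h.py <<'E'
def onplane(f,u,v,z):
    F=f["color"].shape[0]/2/np.tan(np.radians(f["fov_y"])/2); T=np.array(f["pose"])
    d=np.stack([(np.asarray(u)-f["cx"])/F,(np.asarray(v)-f["cy"])/F,np.ones_like(np.asarray(u,float))],-1)@T[:3,:3].T
    return T[:3,3]+d*((z-T[2,3])/d[...,2])[...,None]
def roofslot(n,z=150):
    # rectify the roof at 0.5 mm/px: canvas origin (490,-333) centre, 200x200 px... rows=-x, cols=-y
    f=vision.grab_frame(n)
    xs=490+50-np.arange(400)*.25; ys=-333+50-np.arange(400)*.25
    X,Y=np.meshgrid(xs,ys,indexing="ij")
    T=np.linalg.inv(np.array(f["pose"])); F=f["color"].shape[0]/2/np.tan(np.radians(f["fov_y"])/2)
    c=np.stack([X,Y,np.full_like(X,z)],-1)@T[:3,:3].T+T[:3,3]
    mx=(f["cx"]+F*c[...,0]/c[...,2]).astype(np.float32); my=(f["cy"]+F*c[...,1]/c[...,2]).astype(np.float32)
    return f,cv2.remap(f["color"],mx,my,cv2.INTER_CUBIC)
E
python3 - <<'E'
from h import *
for n in ("top","side"):
    f,im=roofslot(n); cv2.imwrite(f"pics/rs_{n}.png",im)
    g=cv2.cvtColor(im,cv2.COLOR_BGR2GRAY).astype(float)
    bg=np.median(g); lo=np.percentile(g,0.5); th=(bg+lo)/2
    m=(g<th).astype(np.uint8); k,l,st,ce=cv2.connectedComponentsWithStats(m); i=1+np.argmax(st[1:,4])
    v,u=np.nonzero(l==i); q=np.stack([540-.25*v,-283-.25*u],-1).astype(np.float32)
    # weighted darkness centroid as well
    w=np.clip(bg-10-g,0,None)*(cv2.dilate((l==i).astype(np.uint8),np.ones((25,25)))); vv,uu=np.indices(g.shape)
    print(n,bg,lo,cv2.minAreaRect(q),"cen",q.mean(0), "w",540-.25*(w*vv).sum()/w.sum(),-283-.25*(w*uu).sum()/w.sum())
E
python3 -m jog '[[0.04,-0.001,0.0043,0.02,0,0,0],[0.04,0,0,0.03,0,0,0],[0.04,0,0,0.03,0,0,0],[0.04,0,0,0.018,0,0,0],[0.04,0,0,0.01,0,0,0],[0.04,0,0,0.004,0,0,0],[0.04,0,0,0,0,0,0]]';  python3 -c "
from h import *
delta([536.7,1.5,267],89.3)"
```

```text
top 173.0 16.0 ((491.2176208496094, -332.7272033691406), (51.81376266479492, 22.95462417602539), 78.33507537841797) cen [ 491.24792 -332.55038] w 491.1772454148619 -332.46654753289715
side 180.0 85.0 ((489.1001281738281, -333.1191101074219), (52.76034164428711, 22.8538818359375), 78.6108169555664) cen [ 489.511   -333.23428] w 489.5194762398756 -333.3056475484681
time_s: 15.22
ee_pos: [537.0, 1.0, 267.6]
ee_rot: [180.0, 0.0, 89.3]
force: [0.1, -0.0, 0.3]
gripper_width: 40.0
t 15.22 pos [537.     1.03 267.6 ] rot [179.95   0.    89.3 ] F [ 0.1 -0.   0.3] w 40.0
turn rotvec [0.0008 0.0001 0.0001] after-turn shift mm [ 0.5 -0.3  0.6] now-frame shift [ 0.5 -0.3  0.6]
```

View pics/rs_top.png

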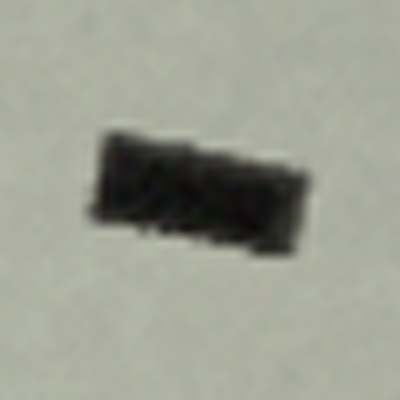

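View pics/rs_side.png

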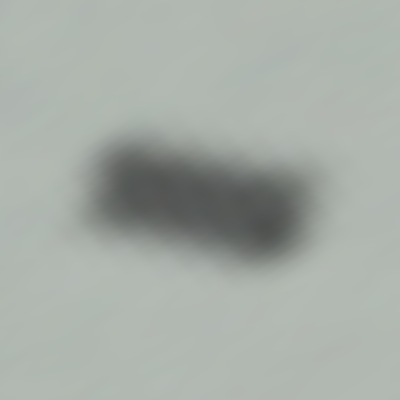

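```bash
python3 -m jog '[[0.04,0.0005,0,0,0,0,0],[0.0,0,0,0,0,0,0],[0.0,0,0,0,0,0,0],[0.0,0,0,0,0,0,0],[0.0,0,0,0,0,0,0],[0.0,0,0,0,0,0,0]]' 45;  python3 -c "
from h import *
delta([536.7,1.5,267],89.3)"
```

```text
time_s: 15.98
ee_pos: [536.9, 1.5, 267.3]
ee_rot: [180.0, 0.0, 89.3]
force: [0.3, -0.3, 1.2]
gripper_width: 9.5
t 15.97 pos [536.86   1.45 267.33] rot [1.7998e+02 1.0000e-02 8.9290e+01] F [ 0.3 -0.3  1.2] w 9.5
turn rotvec [ 0.0004  0.0001 -0.0001] after-turn shift mm [ 0.  -0.2  0.3] now-frame shift [ 0.  -0.2  0.3]
```

```bash
python3 -m jog '[[0.0,0,0,-0.004,0,0,0],[0.0,0,0,-0.01,0,0,0],[0.0,0,0,-0.015,0,0,0],[0.0,0,0,-0.025,0,0,0],[0.0,0,0,-0.035,0,0,0],[0.0,0,0,-0.035,0,0,0],[0.0,0,0,-0.03,0,0,0],[0.0,0,0,-0.016,0,0,0],[0.0,0,0,-0.005,0,0,0],[0.0,0,0,0,0,0,0],[0.0,0,0,0,0,0,0]]';  python3 -c "
from h import *
delta([490.2,-333,443],78.4)
for n in ('top','side'):
    f=vision.grab_frame(n); P=cloud(f); cv2.imwrite(f'pics/d_{n}.png',f['color'])
    q=P[sel(P,(450,510),(-40,60),(50,130))]; print(n,'narrow',len(q),q.mean(0).round(1))
    q=P[sel(P,(560,620),(-40,60),(45,130))]; print(n,'short',len(q),q.mean(0).round(1))
"
```

```text
time_s: 17.35
ee_pos: [536.6, 1.5, 440.9]
ee_rot: [-179.8, 0.0, 89.3]
force: [0.7, -0.8, -3.1]
gripper_width: 9.8
t 17.35 pos [536.59   1.49 440.92] rot [-1.7983e+02  1.0000e-02  8.9300e+01] F [ 0.7 -0.8 -3.1] w 9.8
turn rotvec [-0.0029  0.0004  0.1902] after-turn shift mm [-337.    21.8   -2.1] now-frame shift [-335.   -42.3   -1.9]
top narrow 0 [nan nan nan]
top short 0 [nan nan nan]
side narrow 210 [483.4   5.5  75.3]
side short 201 [583.1   4.1  62.4]<string>:6: RuntimeWarning: Mean of empty slice.
  ret = um.true_divide(
<string>:7: RuntimeWarning: Mean of empty slice.
```

View pics/d_side.png

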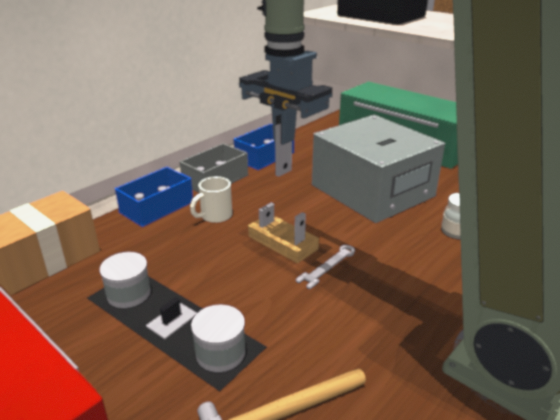

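The side picture shows the tall plate hanging upright at (283,145) and the other two still in the rack. I'll move it over the slot.

```bash
python3 -m jog '[[0.0,0,0,0,0,0,0.0951],[0.0,0,0,0,0,0,0.0951],[0.0,-0.02,0.0013,0,0,0,0],[0.0,-0.035,0.0023,0,0,0,0],[0.0,-0.045,0.0029,0,0,0,0],[0.0,-0.05,0.0032,0,0,0,0],[0.0,-0.05,0.0032,0,0,0,0],[0.0,-0.05,0.0032,0,0,0,0],[0.0,-0.04,0.0026,0,0,0,0],[0.0,-0.03,0.0019,0,0,0,0],[0.0,-0.012,0.0008,0,0,0,0],[0.0,-0.005,0.0004,0,0,0,0]]';python3 -m jog '[[0.0,0,0,0,0,0,0],[0.0,0,0,0,0,0,0],[0.0,0,0,0,0,0,0]]';  python3 -c "
from h import *
delta([490.2,-333,443],78.4)
for n in ('top','side'):
    f=vision.grab_frame(n); P=cloud(f); cv2.imwrite(f'pics/e_{n}.png',f['color'])
f=vision.grab_frame('side')
cv2.imwrite('pics/e_z.png',cv2.resize(f['color'][60:190,320:450],None,fx=4.5,fy=4.5,interpolation=cv2.INTER_CUBIC))
"
```

```text
time_s: 18.95
ee_pos: [490.0, -333.6, 441.9]
ee_rot: [-180.0, -0.0, 78.4]
force: [-0.0, 0.0, -2.7]
gripper_width: 9.5
time_s: 19.32
ee_pos: [490.6, -332.2, 442.4]
ee_rot: [180.0, -0.0, 78.5]
force: [-0.4, 0.5, -2.7]
gripper_width: 10.0
t 19.32 pos [ 490.56 -332.25  442.42] rot [179.99  -0.    78.47] F [-0.4  0.5 -2.7] w 10.0
turn rotvec [ 0.0002 -0.      0.0012] after-turn shift mm [-0.8 -0.2 -0.6] now-frame shift [-0.8 -0.2 -0.6]
```

View pics/e_top.png

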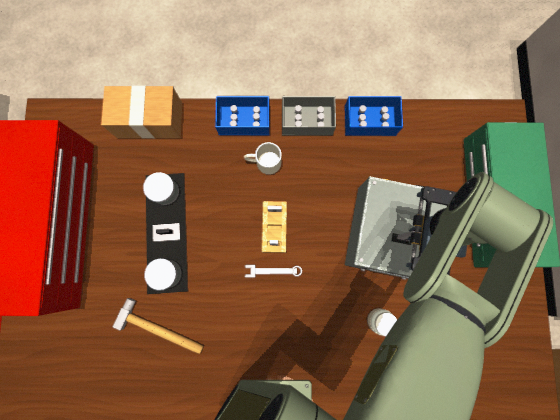

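View pics/e_z.png

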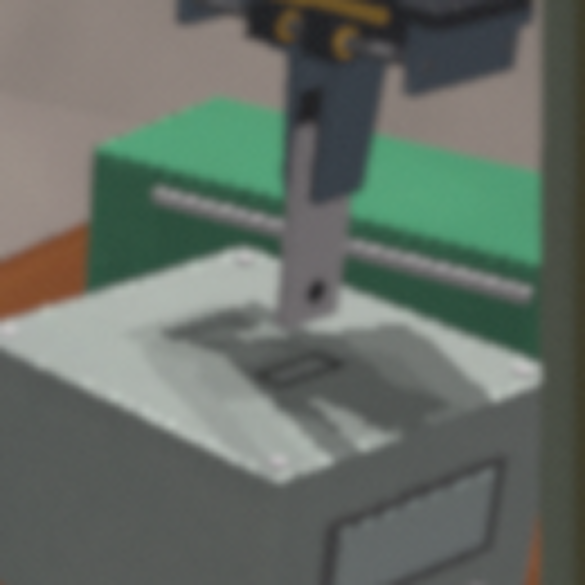

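```bash
cat > fit.py <<'E'
from h import *
c,s=np.cos(np.radians(-11.6)),np.sin(np.radians(-11.6))
ex=np.array([c,s,0]);ey=np.array([-s,c,0])
def fitplate(z0,z1,show=None,n="side"):
    f=vision.grab_frame(n);P=cloud(f);st=status.state();p=st["ee_pos"]
    m=sel(P,(450,530),(-380,-290),(z0,z1)); q=P[m]
    X=(q-p)@ex; Y=(q-p)@ey
    print("n",len(q),"X pct",np.percentile(X,[5,25,50,75,95]).round(1),"Y pct",np.percentile(Y,[1,5,50,95,99]).round(1))
    # silhouette fit: projected convex hull of plate box vs silhouette
    sil=m.copy(); 
    F=4; box=[p+ex*a+ey*b+np.array([0,0,zz-p[2]]) for a in(-5,5) for b in(-20,20) for zz in (z0,z1)]
    return f,P,p,sil
def draw(f,p,zb,slot,name,off=(0,0),crop=(60,190,320,450),k=4.5):
    y0,y1,x0,x1=crop
    im=cv2.resize(f["color"][y0:y1,x0:x1],None,fx=k,fy=k,interpolation=cv2.INTER_CUBIC)
    def pp(w): u=px(f,w); return tuple(int(round(v)) for v in ((u[0]+.5-x0)*k,(u[1]+.5-y0)*k))
    b=np.array([p[0],p[1],0])+ex*off[0]+ey*off[1]
    C=[[b+ex*a+ey*d+np.array([0,0,z]) for a,d in((-5,-20),(5,-20),(5,20),(-5,20))] for z in (zb,zb+35)]
    for r in C:
        for i in range(4): cv2.line(im,pp(r[i]),pp(r[(i+1)%4]),(0,0,255),1,cv2.LINE_AA)
    for i in range(4): cv2.line(im,pp(C[0][i]),pp(C[1][i]),(0,0,255),1,cv2.LINE_AA)
    S=np.array([slot[0],slot[1],150.])
    r=[S+ex*a+ey*d for a,d in((-7,-22),(7,-22),(7,22),(-7,22))]
    for i in range(4): cv2.line(im,pp(r[i]),pp(r[(i+1)%4]),(0,255,255),1,cv2.LINE_AA)
    cv2.imwrite(name,im)
E
python3 - <<'E'
from fit import *
f,P,p,sil=fitplate(183,225)
draw(f,p,p[2]-262.3,(489.3,-333.2),"pics/f1.png")
E
```

```text
n 225 X pct [-8.6 -7.5 -6.5 -4.9  0.5] Y pct [-19.9 -16.4   6.3  20.8  23. ]
```

View pics/f1.png

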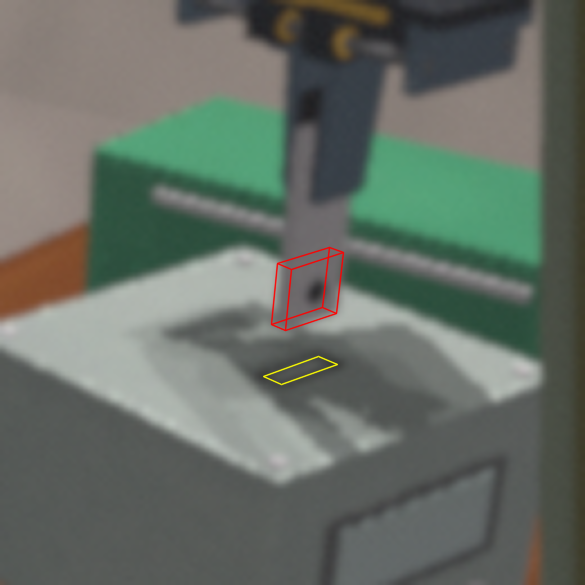

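```bash
cat >> fit.py <<'E'
def edges(f,p,rows,off=(0,0),zb=None):
    g=f["color"][...,2].astype(float)
    g=cv2.GaussianBlur(g,(1,3),0.6)
    b=np.array([p[0],p[1],0])+ex*off[0]+ey*off[1]
    def col_at(a,d,row):
        lo=px(f,b+ex*a+ey*d+[0,0,150]);hi=px(f,b+ex*a+ey*d+[0,0,300]); t=(row-lo[1])/(hi[1]-lo[1]); return lo[0]+t*(hi[0]-lo[0])
    out=[]
    for r in rows:
        cs=[col_at(a,d,r) for a in(-5,5) for d in(-20,20)]
        L,Rr=min(cs),max(cs)
        def edge(c0):
            i=np.arange(int(c0)-4,int(c0)+6); v=g[r,i]; d=np.abs(np.diff(v)); k=int(np.argmax(d)); w=d[max(0,k-2):k+3]; x=i[max(0,k-2):k+3][:len(w)]+.5
            return (w*x).sum()/w.sum(), d[k]
        out.append((r,L,edge(L)[0],Rr,edge(Rr)[0],round(edge(L)[1]),round(edge(Rr)[1])))
    o=np.array(out); print(o.round(2)); print("L err px",np.median(o[:,2]-o[:,1]).round(2),"R err px",np.median(o[:,4]-o[:,3]).round(2))
    return o
E
python3 - <<'E'
from fit import *
f,P,p,sil=fitplate(183,225)
edges(f,p,range(104,130,2))
for a,d in ((-5,-20),(-5,20),(5,-20),(5,20)): print(a,d,px(f,p*[1,1,0]+ex*a+ey*d+[0,0,190]))
print("per mm ex",px(f,p*[1,1,0]+ex+[0,0,190])-px(f,p*[1,1,0]+[0,0,190]),"ey",px(f,p*[1,1,0]+ey+[0,0,190])-px(f,p*[1,1,0]+[0,0,190]))
print(f["color"][112,375:402,2]);print(f["color"][124,375:402,2])
cv2.imwrite('pics/f2.png',cv2.resize(f['color'][95:150,365:420],None,fx=10,fy=10,interpolation=cv2.INTER_NEAREST))
E
```

```text
n 228 X pct [-9.6 -7.8 -6.6 -4.7  0.3] Y pct [-21.6 -18.7   5.8  20.5  21.6]
[[104.   382.68 383.28 397.23 397.19  17.     7.  ]
 [106.   382.47 383.2  396.98 397.42  18.    11.  ]
 [108.   382.25 379.16 396.74 397.21  11.    17.  ]
 [110.   382.04 382.78 396.5  397.16   9.    19.  ]
 [112.   381.83 381.44 396.25 397.4    9.    13.  ]
 [114.   381.61 381.89 396.01 399.61  20.     7.  ]
 [116.   381.4  379.11 395.77 395.81  21.     7.  ]
 [118.   381.19 381.31 395.52 395.93  22.    18.  ]
 [120.   380.97 381.73 395.28 395.75  25.    22.  ]
 [122.   380.76 381.58 395.04 396.33  26.    16.  ]
 [124.   380.55 381.29 394.79 391.86  26.    24.  ]
 [126.   380.33 381.1  394.55 394.43  23.    22.  ]
 [128.   380.12 381.23 394.31 394.43  16.    20.  ]]
L err px 0.74 R err px 0.43
-5 -20 [394.6409687  125.25257831]
-5 20 [383.19224995 129.06150149]
5 -20 [391.57551535 124.02428781]
5 20 [380.14260303 127.79201445]
per mm ex [-0.30561238 -0.12479275] ey [-0.28611721  0.09473765]
[ 50  53  56  62  68  74  82  90  99 103 108 109 109 109 109 110 110 110
 110 110 109 105  92  78  71  66  60]
[175 175 175 175 174 166 150 124 108 107 107 108 101  83  57  46  63  88
 105 118 132 141 134 119 101  84  73]
```

View pics/f2.png

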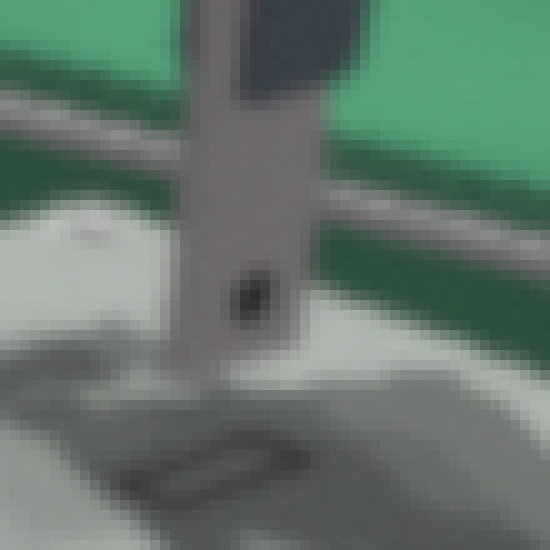

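The predicted outlines agree with the picture: the plate's lower end is around (387,130) and the slot around (386,142). Measured against the robot, the two cameras agree on a target of about (490.8, -333.1). I'll lower to just above the slot.

```bash
python3 -m jog '[[0.0,-0.0008,0.0003,0.01,0,0,0],[0.0,0,0,0.01,0,0,0],[0.0,0,0,0.005,0,0,0],[0.0,0,0,0.001,0,0,0],[0.0,0,0,0,0,0,0],[0.0,0,0,0,0,0,0]]';  python3 - <<'E'
from fit import *
delta([490.8,-333.1,360],78.4)
f,P,p,sil=fitplate(165,225)
draw(f,p,p[2]-262.3,(489.3,-333.2),"pics/g1.png",off=(-1.5,-.3),crop=(105,160,360,420),k=10)
cv2.imwrite('pics/g2.png',cv2.resize(f['color'][105:160,360:420],None,fx=10,fy=10,interpolation=cv2.INTER_CUBIC))
f=vision.grab_frame("top");cv2.imwrite('pics/g3.png',cv2.resize(f['color'][200:270,360:450],None,fx=8,fy=8,interpolation=cv2.INTER_CUBIC))
E
```

```text
time_s: 20.32
ee_pos: [490.5, -333.9, 416.6]
ee_rot: [180.0, 0.0, 78.4]
force: [-0.5, 0.1, -2.6]
gripper_width: 9.8
t 20.32 pos [ 490.54 -333.9   416.64] rot [1.7996e+02 2.0000e-02 7.8400e+01] F [-0.5  0.1 -2.6] w 9.8
turn rotvec [ 0.0007  0.0004 -0.    ] after-turn shift mm [ 0.8  0.1 56.6] now-frame shift [ 0.9  0.  56.6]
n 308 X pct [-8.9 -7.4 -6.2 -4.6  0.1] Y pct [-20.  -17.2   6.1  20.8  22. ]
```

View pics/g1.png

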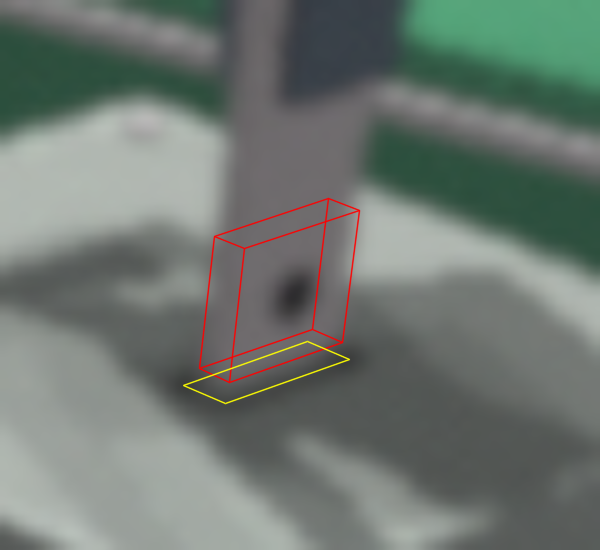

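View pics/g2.png

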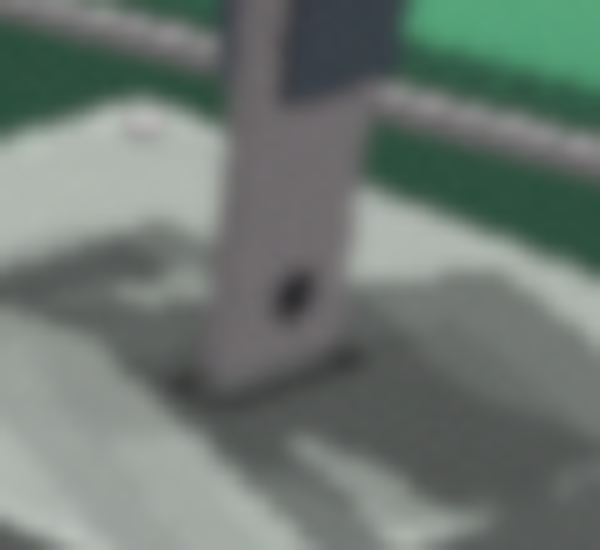

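View pics/g3.png

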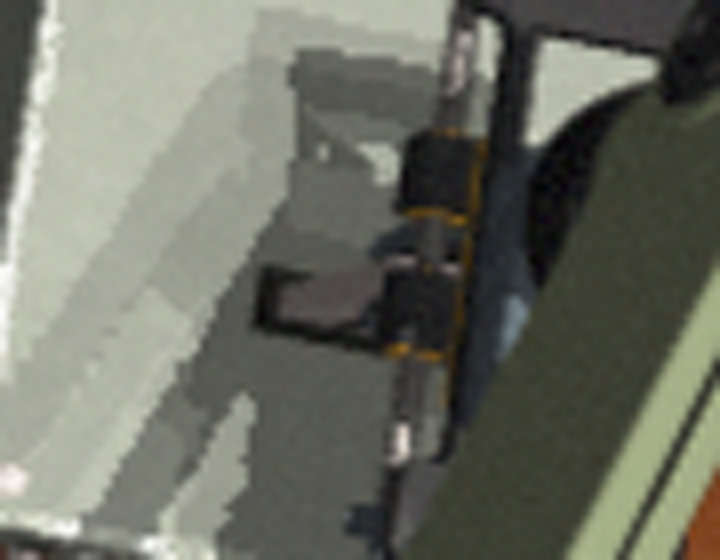

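```bash
python3 -m jog '[[0.0,0.0008,0.0001,0,0,0,0],[0.0,0,0,0.002,0,0,0],[0.0,0,0,0.002,0,0,0],[0.0,0,0,0.001,0,0,0],[0.0,0,0,0,0,0,0]]';python3 -m jog '[[0.0,0,0,0.001,0,0,0],[0.0,0,0,0.001,0,0,0],[0.0,0,0,0,0,0,0]]';  python3 - <<'E'
from fit import *
delta([490.8,-333.1,360],78.4);s=status.state();print(s["torque"].round(2))
E
```

```text
time_s: 21.05
ee_pos: [490.7, -333.1, 411.1]
ee_rot: [-180.0, -0.0, 78.4]
force: [-0.5, -0.5, -2.3]
gripper_width: 9.7
time_s: 21.42
ee_pos: [490.7, -333.1, 409.2]
ee_rot: [-180.0, 0.0, 78.4]
force: [-0.7, -0.0, -2.4]
gripper_width: 9.9
t 21.43 pos [ 490.72 -333.08  409.16] rot [-179.99    0.     78.4 ] F [-0.7 -0.  -2.4] w 9.9
turn rotvec [-0.0002  0.     -0.0001] after-turn shift mm [-0.   0.1 49.2] now-frame shift [-0.   0.1 49.2]
[-0.07 -0.13 -0.01]
```

```bash
python3 -m jog '[[0.0,0,0,0.002,0,0,0],[0.0,0,0,0.002,0,0,0],[0.0,0,0,0.003,0,0,0],[0.0,0,0,0,0,0,0]]';  python3 - <<'E'
from fit import *
delta([490.8,-333.1,357.5],78.4);s=status.state();print(s["torque"].round(2))
f=vision.grab_frame("side")
cv2.imwrite('pics/h2.png',cv2.resize(f['color'][105:160,360:420],None,fx=10,fy=10,interpolation=cv2.INTER_CUBIC))
f=vision.grab_frame("top");cv2.imwrite('pics/h3.png',cv2.resize(f['color'][200:270,360:450],None,fx=8,fy=8,interpolation=cv2.INTER_CUBIC))
E
```

```text
time_s: 21.92
ee_pos: [490.7, -333.0, 401.9]
ee_rot: [-180.0, -0.0, 78.4]
force: [0.1, 0.2, -2.4]
gripper_width: 10.0
t 21.93 pos [ 490.7  -333.05  401.85] rot [-1.7996e+02 -2.0000e-02  7.8400e+01] F [ 0.1  0.2 -2.4] w 10.0
turn rotvec [-0.0007 -0.0003 -0.0001] after-turn shift mm [-0.   0.1 44.4] now-frame shift [-0.   0.1 44.4]
[-0.02 -0.1   0.02]
```

View pics/h2.png

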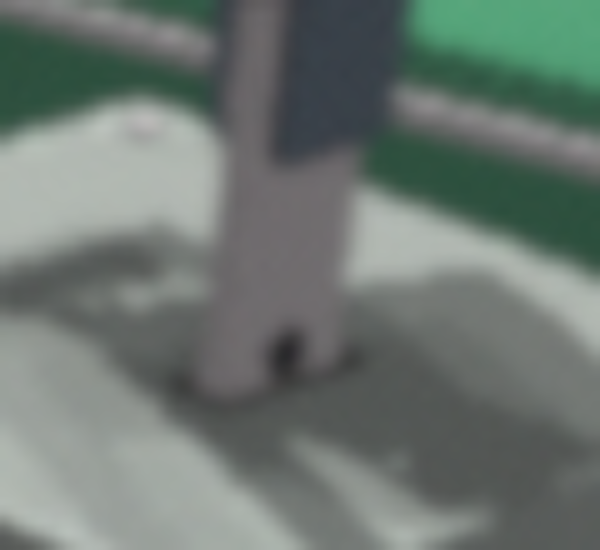

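View pics/h3.png

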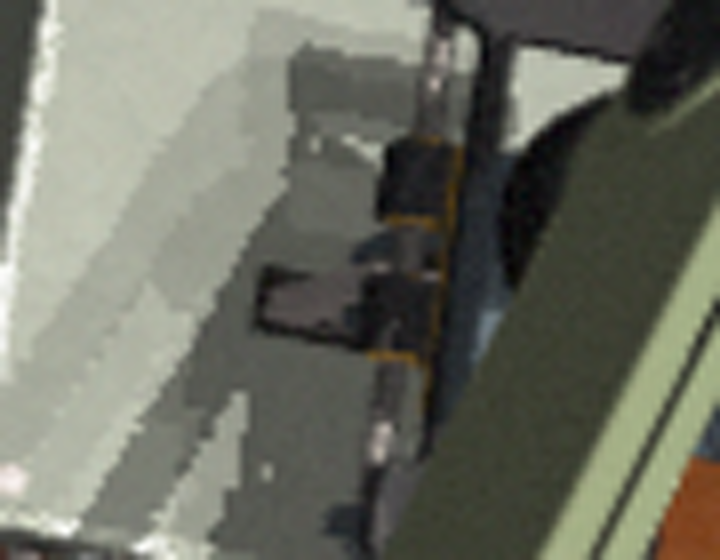

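The plate's end is inside the slot, with a dark rim showing on both ends in both pictures and no contact force. I'll lower it the rest of the way.

```bash
python3 -m jog '[[0.0,0,0.0001,0.004,0,0,0],[0.0,0,0,0.007,0,0,0],[0.0,0,0,0.008,0,0,0],[0.0,0,0,0.008,0,0,0],[0.0,0,0,0.007,0,0,0],[0.0,0,0,0.005,0,0,0],[0.0,0,0,0.003,0,0,0],[0.0,0,0,0.0018,0,0,0],[0.0,0,0,0,0,0,0],[0.0,0,0,0,0,0,0],[0.0,0,0,0,0,0,0],[0.0,0,0,0,0,0,0]]';  python3 - <<'E'
from fit import *
delta([490.8,-333.1,357.5],78.4);s=status.state();print(s["torque"].round(2), np.abs(s["qvel"]).max())
scene("k")
f=vision.grab_frame("side")
cv2.imwrite('pics/i2.png',cv2.resize(f['color'][85:160,350:425],None,fx=8,fy=8,interpolation=cv2.INTER_CUBIC))
f=vision.grab_frame("top");cv2.imwrite('pics/i3.png',cv2.resize(f['color'][200:270,360:450],None,fx=8,fy=8,interpolation=cv2.INTER_CUBIC))
E
```

```text
time_s: 23.52
ee_pos: [490.9, -333.1, 358.6]
ee_rot: [180.0, 0.0, 78.4]
force: [-0.2, -0.0, -3.8]
gripper_width: 9.9
t 23.52 pos [ 490.85 -333.12  358.59] rot [1.7999e+02 1.0000e-02 7.8400e+01] F [-0.2 -0.  -3.8] w 9.9
turn rotvec [0.0003 0.0002 0.    ] after-turn shift mm [ 0.  -0.1  1.1] now-frame shift [ 0.  -0.1  1.1]
[-0.07 -0.09 -0.  ] 0.09485404964281187
top tn 764 [397.8 319.6] [85.2 82.6] 90.0
top tf 687 [647. 338.] [84.6 83.3] 45.0
top roof 4185 [ 521.3 -338.6] [220.7 240.8] 78.6
top matcover 391 [519.  330.2] [117.1  99.4] 88.8
side tn 1653 [397.4 320.3] [85.4 86.8] 59.1
side tf 1088 [646.  338.1] [85.4 87.9] 46.6
side roof 3303 [ 518.1 -338.5] [227.6 245.8] 78.3
side matcover 518 [518.6 332.3] [55.3 89.3] 3.7
```

View pics/i2.png

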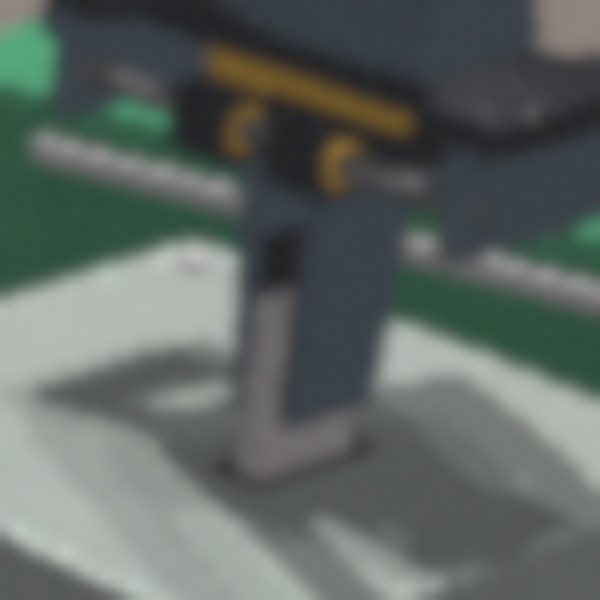

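View pics/i3.png

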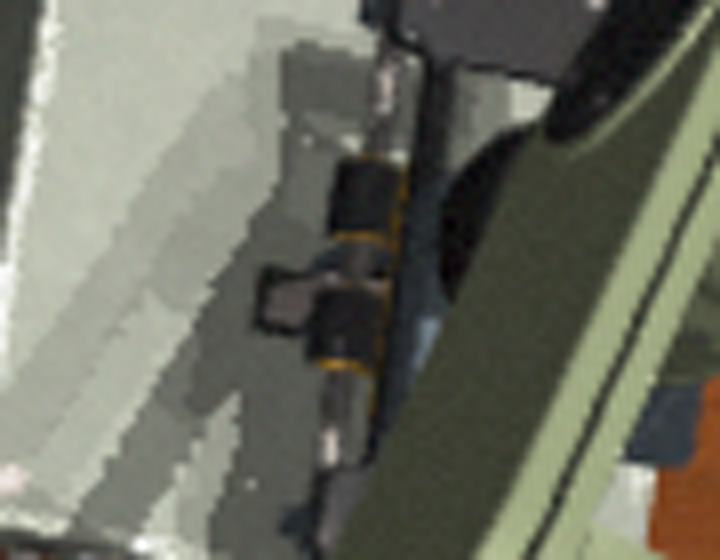

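View pics/k_side.png

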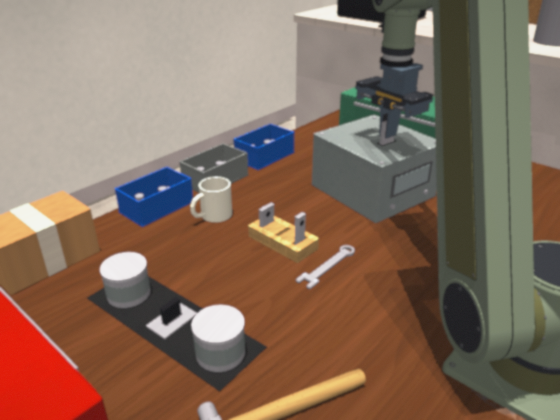

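The plate is about half in and free. One last check on the cover's centring before I hand in.

```bash
python3 - <<'E'
from h import *
f=vision.grab_frame("top")
g=f["color"].max(2); m=np.zeros(g.shape,np.uint8); m[216:250,146:186]=(g[216:250,146:186]>120)
k,l,st,ce=cv2.connectedComponentsWithStats(m);i=1+np.argmax(st[1:,4])
c=cv2.findContours((l==i).astype(np.uint8),cv2.RETR_EXTERNAL,cv2.CHAIN_APPROX_NONE)[0][0].reshape(-1,2)
h=np.zeros_like(m);cv2.fillPoly(h,[cv2.convexHull(c)],1);v,u=np.nonzero(h)
w=onplane(f,u,v,5.);print(w.mean(0).round(1),cv2.minAreaRect(w[:,:2].astype(np.float32)))
E
python3 -c "
from workcell import ticket,status
s=status.state();print(s['force'].round(1),s['ee_pos'].round(1),s['gripper_width'],s['time_s'])
print(ticket.job_done())"
```

```text
[522.5 327.9   5. ] ((522.4593505859375, 329.13446044921875), (52.28741455078125, 81.47191619873047), 2.544478416442871)
[ 0.6 -0.  -3.3] [ 490.9 -333.1  358.5] 9.889446696214028 23.775
the job is handed in; nothing more can be done
None
```

The job is handed in at about 24 s of the allowed 72 s. The cover lies on the mat between the tins, and the tall plate is held upright in the slot with about half its length inside.

- **Cover:** it lies flat at about (522.5, 328–329) mm; the mid-point between the tins measures (522.4, 329.2). One depth-based reading of the handle put it up to 3 mm off in y. The other readings were within 1–2 mm.
- **Plate:** about 54 of its 110 mm is below the roof. The force reading stayed close to the plate's own weight (about 3 N down, under 1 N sideways), with no sign of contact. The rim was dark on both ends of the plate in the side picture. In the last top picture the gripper hid part of the slot.
- **Other things:** by depth, the tins had not moved. In the last side picture the two remaining plates, the wrench and the mug still stood in place. I judged those by eye, except the two plates, which I also measured just after lifting the tall one out of the rack.
- **Disagreement:** the two cameras differed by about 1.8 mm in x. I corrected for this using the plate while it was held in the gripper.

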